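Hang a slide hanger on the drying rail and shut the end gate

ROBOT

A 6-joint arm with a two-finger parallel gripper is mounted at the origin on a cart in front of the work surface, level with it; the furniture and walls round the work are solid. World frame = base frame: x ahead of the robot, y to its left, z up, the work surface at z = 0. Lengths are in m, angles in rad, forces in N, time in s.
With the tool pointing down it reaches from about 0.375 to 0.975 m from the base axis. Payload 3.8 kg.
Tool frame: the origin (TCP) lies on the centre line of the jaws, within the pads' length; the fingertips stand 17 mm ahead of it and the grasp point (between the pads) lies 2 mm behind it (bot.tip_extent is the distance from the TCP to the fingertips, in m); z points along the fingers, y is the line along which they close (so a half turn about z gives the same grasp; the last joint's range is limited). The gripper opens to 85 mm and grips with 20 to 120 N. Pads are 22 mm wide; open, the fingers measure 114 mm over their backs; the gripper's body (76 mm by 85 mm) begins 54 mm behind the grasp point. The pads swing forward as they close: fully open they stand 13 mm farther back than shut.
Start: joints at [-1.236, 0.264, 1.604, -0, 1.274, -0.037], TCP at [0.245, -0.629, 0.248] pointing down, gripper open.
Joint ranges: [-2.63, 2.63], [-0.94, 2.18], [0.31, 2.57], [-1.31, 4.45], [0, 2.66], [-2.55, 2.55]. Speed limits (rad/s): [2.57, 2.57, 3.14, 3.14, 3.14, 3.14].

INTERFACE

Orientations are given as a rotation vector (axis times angle).
In Python, from workcell import readout, read_camera, finish_job, bot gives the robot as it stands.
- The arm moves only by the tool jog_arm, never from a script. Its argument "deltas" is one flat list of numbers, 7 for each row, row after row: the shift along the tool's x, y, z in m, then the turn, a rotation vector about the tool's x, y, z in degrees, then the gripper command: -1 is shut, 1 is fully open, values between are in proportion. A call has 1 to 8 rows; each row is the pose to reach, as a shift and turn from the pose commanded when the call began, along the tool's axes at that moment; what a row does not reach only later rows make up. A row lasts 1/10 s, in which the tool goes at most 50 mm and 8.59 degrees, less where a joint would pass 70% of its speed; a pose out of reach is approached as far as the arm can. A call with a gripper value outside its range is refused whole. The fingers move at their own pace and stop on an object; "squeeze" is the grip in N (left out, the last holds). Time passes only in rows, so rows that repeat a pose let the fingers close. It gives the time, the measured TCP pose, the force, the opening and the grip force at its end, in the units of the state.
- readout.read_state(): the state, without advancing time (a new reading comes with each control period).
- read_camera(name): name is "side" or "top"; returns a dict with "color" (420x560x3 uint8, blue, green, red), "fx", "fy", "cx", "cy" (pixels), "origin" and "attitude" of the camera in the world. Camera axes: x right, y down, z forward; pixel columns grow to the right and rows downward; lengths in m; the calibration is good to about 2 mm. A picture is of the moment at which its call begins. There is no depth.
- finish_job(): hands the job in; it is judged then, once.
The state is a dict: "time": time; "q": joint angles; "joint_vel": joint speeds; "joint_torque": joint torques, N m; "tool_pos": TCP position; "tcp_rot": TCP orientation; "wrist_force": force on the tool from outside, world axes, zero at the start; "torque": the same for the moment, N m; "width": opening from 0.0 (shut) to 1.0 (fully open); "grip_force": force on a finger pad.
Only numpy, scipy, OpenCV 4.12 (cv2) and the standard library are available. Lean on these libraries where they do the work, as an engineer would, in place of code of your own. Each camera call takes 0.05 s, during which the arm holds its last target. There are 200 camera calls.

TASK

Hang the metal slide hanger on the drying rail: thread it on at the open end of the rail, slide it along until it meets the end wall under the cover, then swing the gate shut across the open end. Leave the flat slide box, the small red-capped bottle and the specimen cup where they stand.

Things in the scene. Friction and masses are not known exactly. Their poses are not given: they have to be found in the camera images.
- hanger_center (a point): Slide hanger: loose aluminium arch with glass slides in its two side frames, 51 (x) x 80 (y) x 132 (z) mm, 0.2 kg, standing on its frames. Point: its centre, 66 mm above its underside. z up; y is the way it slides on the rail; a half turn about z makes no difference. Inside it is 41 mm wide (x), its ends (y) open; two lips point inward, 15 mm apart, tops 4.5 mm above this point.
- hanger_fin (a point): Centre of the hanger's grip fin, upright on its top plate: 12 mm thick (x), 50 mm long (y), 42 mm high; 45 mm straight above the hanger's centre, axes as the hanger's. The top plate is 8 mm thick, its underside 29 mm below this point: 11.5 mm of height between it and the lips takes the rail's head.
- rail: Fixed drying rail; origin under it on the worktop, z up, y along the rail from the end wall (-y) to the open end (+y). T-shaped: head 36 mm wide (x), 8 mm thick, top 104 mm high, on a web 8 mm thick, from y = -120 mm (inner face of the end wall) to +120 mm. Foot plate 100 mm wide, 8 mm thick. A hanger rests with its top plate on the head, frames 22 mm above the worktop.
- rail_cover (a point): Middle of the edge (on the open-end side) of the cover that juts from the end wall over the rail: at y = -65 mm, 163 mm high; 80 mm wide (x), 6 mm thick, 6 mm above the top of a hanger's fin. Fingers holding the fin do not fit under it, so the last stretch the hanger is pushed (say at the end of its fin that faces the open end). The end wall is as wide and as high.
- rail_home (a point): Where the hanger's centre is when it hangs on the rail and touches the end wall: 80 mm to the -y side of the rail's origin, at height 88 mm; axes as the rail's.
- rail_mouth (a point): Middle of the tip of the rail's open end, at the height of the head's top (104 mm): 120 mm to the +y side of the rail's origin; axes as the rail's. The last 16 mm of the head taper to 24 mm wide and 3 mm thick at the tip, as a lead-in.
- gate_hinge (a point): On the gate's upright hinge axis, half-way up the arm (height 96 mm), 55 mm to the -x side and 135 mm to the +y side of the rail's origin. The gate is a flat steel arm 6 mm thick, 24 mm high (84 to 109 mm above the worktop), reaching 85 mm from the hinge axis along this point's own x axis, which turns with it.
- gate (a joint): Angle of the gate in rad: 0 = shut (firm stop; the arm lies across the open end, pointing along the rail's +x), 1.57 = pointing away along the rail's +y, at most 2.2. Opens counter-clockwise seen from above; light friction (about 0.03 Nm) keeps it where it is left.
- slide_box: Bystander: flat green slide box with a clear lid, 83 x 91 x 32 mm; origin under its centre.
- red_bottle: Bystander: small white bottle with a red cap, 36 mm wide, 62 mm high; origin under its centre.
- cup: Bystander: specimen cup with a yellow lid, 64 mm wide, 66 mm high; origin under its centre.
There are look-alikes about, which are no part of the job. What is shaped like the part that bears hanger_center but orange, pink or turquoise is not meant.

How it is judged:
On the way, in this order (a step that is already met when the one before it is completed fails the run):
1. the hanger is threaded on the rail at its open end, still well away from the end wall (y of hanger_center in the frame of rail_home between 0.02 and 0.165 m and x of hanger_center in the frame of rail_home between -0.006 and 0.006 m and z of hanger_center in the frame of rail_home between -0.006 and 0.008 m), for 0.1 s.
2. the hanger has been slid to the end wall, the gate still open (y of hanger_center in the frame of rail_home below 0.006 m and value of joint gate above 0.3 rad), for 0.1 s.
At the end, for the whole second after the job is handed in: The hanger hangs on the rail at the end wall (gap at most 6 mm) and the gate is shut across the open end (within 0.12 rad), at rest (y of hanger_center in the frame of rail_home between -0.006 and 0.006 m and x of hanger_center in the frame of rail_home between -0.006 and 0.006 m and z of hanger_center in the frame of rail_home between -0.005 and 0.005 m and value of joint gate below 0.12 rad and velocity of joint gate between -0.05 and 0.05 rad/s); the robot touches nothing.
It fails at once if the slide box is moved more than 30 mm (distance of slide_box from where it was at the start of the episode above 0.03 m).
It fails at once if the red-capped bottle is moved more than 30 mm (distance of red_bottle from where it was at the start of the episode above 0.03 m).
It fails at once if the specimen cup is moved more than 30 mm (distance of cup from where it was at the start of the episode above 0.03 m).
It also fails if it takes over 72 s, if anything falls off the work surface, if the arm or the gripper's body presses on something with over 40 N, if the wrist force passes 120 N, or if a joint passes its speed limit or range.

## Working session

There is one attempt and no reset: what is moved stays moved. The work goes in short steps, Python scripts to look and compute and a tool call to move; the robot and the scene stay as the last step left them, time stands still between calls to the robot, and variables do not carry over. Pictures are saved under pics/ and viewed, at most 10 in all, crops included, and the job is handed in when it is done.

Besides the shell and the picture viewer there is one more tool, called after "Emit:" by a JSON object that holds its "method" and its "body". jog_arm: Moves the arm, as the interface text tells. Its arguments: {"type":"object","properties":{"deltas":{"type":"array"},"squeeze":{"type":"number"}},"required":["deltas"]}

```bash
mkdir -p pics; cat > h.py <<'E'
import numpy as np, cv2
from scipy.spatial.transform import Rotation as R
from workcell import readout, read_camera, finish_job, bot
def A(c):
    a=np.array(c["attitude"],float)
    return a if a.shape==(3,3) else (R.from_rotvec(a).as_matrix() if a.size==3 else R.from_quat(a).as_matrix())
def onplane(c,px,z):
    px=np.atleast_2d(np.array(px,float)); d=np.c_[(px[:,0]-c["cx"])/c["fx"],(px[:,1]-c["cy"])/c["fy"],np.ones(len(px))]@A(c).T
    o=np.array(c["origin"]); return o+d*((z-o[2])/d[:,2])[:,None]
def proj(c,p):
    q=(np.atleast_2d(np.array(p,float))-np.array(c["origin"]))@A(c)
    return np.c_[c["fx"]*q[:,0]/q[:,2]+c["cx"],c["fy"]*q[:,1]/q[:,2]+c["cy"]]
E
python3 - <<'E'
from h import *
for n in("top","side"):
    c=read_camera(n); cv2.imwrite(f"pics/{n}0.png",c["color"]); print(n,c["fx"],c["cx"],c["cy"],c["origin"],np.round(c["attitude"],4))
    np.save(f"pics/{n}0.npy",c,allow_pickle=True)
print(readout.read_state())
E
```

```text
top 430.99474411100283 274.3155063032319 210.18544675393235 [0.33301098 0.03169995 1.38379447] [-2.121   2.1267 -0.1545]
side 512.8376655137622 282.74439476420855 213.29391516878002 [-0.11309445 -1.30345721  0.86683605] [-1.9876  0.4679 -0.2975]
{'time': 0.1, 'q': array([-1.23590883e+00,  2.64670239e-01,  1.60522762e+00,  1.02629194e-05,
        1.27371575e+00, -3.69114405e-02]), 'joint_vel': array([-0.00025129, -0.0003621 , -0.00447711,  0.00031312, -0.00176056,
        0.00123851]), 'joint_torque': array([ 7.29242438e-04, -5.16706431e+01, -3.68590200e+01, -2.15271734e-05,
        6.28432972e-03,  1.97975503e-06]), 'tool_pos': array([ 0.2450108 , -0.62829278,  0.2470969 ]), 'tcp_rot': array([-3.08549955e+00, -5.80288067e-01,  4.55686411e-04]), 'wrist_force': array([-0.21797172, -0.18910482, -0.33438993]), 'torque': array([ 0.00769903, -0.01701713,  0.01905161]), 'grip_force': 0.0, 'width': 0.9981241062993184}
```

View pics/top0.png

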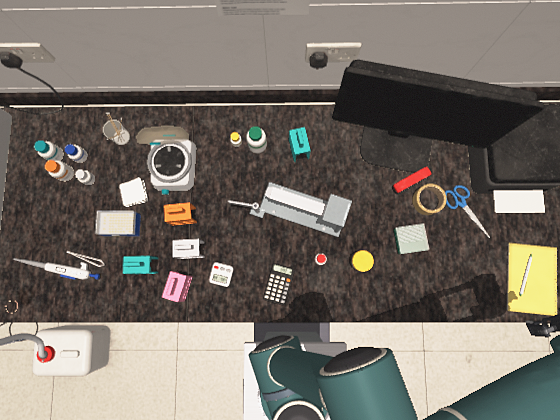

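View pics/side0.png

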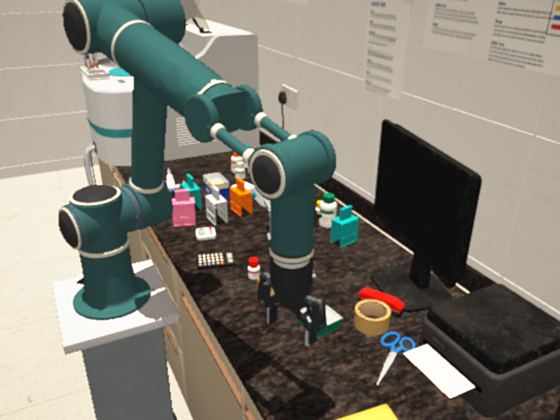

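Top view: the grey hanger is at (187,247). The rail runs from its cover at about (335,212) to the open end at about (265,195). The gate hinge is at (255,206), with its arm pointing left to (228,204). The red bottle is at (321,259), the cup at (363,261) and the green slide box at (411,238). In the side view the arm hides the rail.

```bash
python3 - <<'E'
from h import *
c=np.load("pics/top0.npy",allow_pickle=True).item()["color"]
a=cv2.resize(c[175:245,220:360],None,fx=5.6,fy=5.6,interpolation=cv2.INTER_CUBIC)
b=cv2.resize(c[230:264,160:215],None,fx=5.6,fy=5.6,interpolation=cv2.INTER_CUBIC)
o=np.zeros((590,790,3),np.uint8);o[:a.shape[0],:a.shape[1]]=a;o[395:395+b.shape[0],:b.shape[1]]=b
s=np.load("pics/side0.npy",allow_pickle=True).item()["color"]
b=cv2.resize(s[180:227,195:275],None,fx=4,fy=4,interpolation=cv2.INTER_CUBIC)
o[395:395+b.shape[0],400:400+b.shape[1]]=b
cv2.imwrite("pics/z.png",o)
E
```

```text
(no output)
```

View pics/z.png

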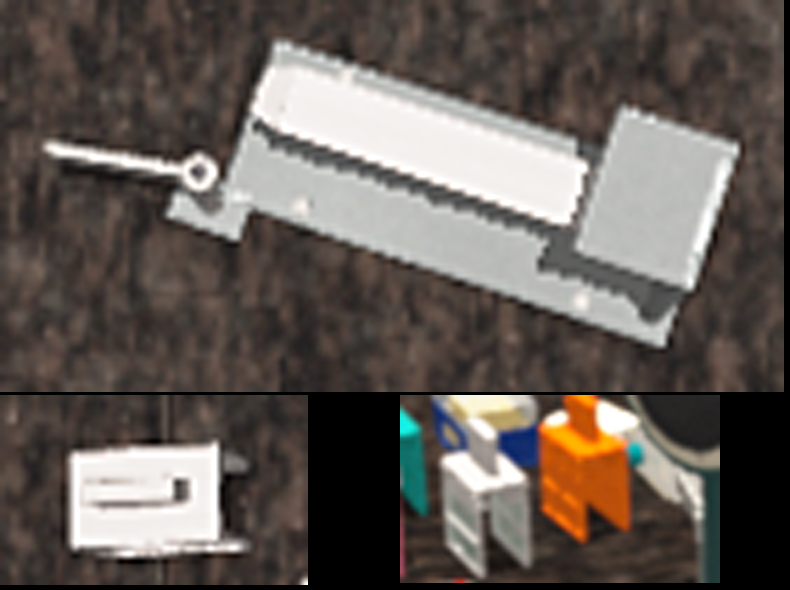

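```bash
cat > m.py <<'E'
from h import *
def comp(img,seed,lo,hi=256,box=None):
    g=img.min(axis=2).astype(int); m=((g>=lo)&(g<hi)).astype(np.uint8)
    if box: k=np.zeros_like(m);k[box[1]:box[3],box[0]:box[2]]=1;m*=k
    n,l=cv2.connectedComponents(m,connectivity=4); q=(l==l[seed[1],seed[0]]).astype(np.uint8)
    return q
def rect(c,q,z):
    cn=max(cv2.findContours(q,0,cv2.CHAIN_APPROX_NONE)[0],key=cv2.contourArea)[:,0]
    P=onplane(c,cn,z)[:,:2]; (x,y),s,a=cv2.minAreaRect((P*1000).astype(np.float32))
    ys,xs=np.nonzero(q); cen=onplane(c,[xs.mean(),ys.mean()],z)[0,:2]
    return np.round([x,y],1),np.round(s,1),round(a,2),np.round(cen*1000,1),q.sum()
E
python3 - <<'E'
from m import *
c=np.load("pics/top0.npy",allow_pickle=True).item(); g=c["color"]
print("head",rect(c,comp(g,(295,199),215),.104))
print("hanger",rect(c,comp(g,(177,250),170,box=(170,236,200,249+1)),.090))
q=comp(g,(177,250),170);print("hanger",rect(c,q,.090))
print("cover(crop corners)",np.round(onplane(c,np.array([[625,107],[740,148],[690,290],[575,245]])/5.6+[220,175]-.5,.166)*1000)[:,:2].tolist())
print("gate hinge,tip",np.round(onplane(c,np.array([[199,172],[45,150]])/5.6+[220,175]-.5,.109)*1000)[:,:2].tolist())
print("fin top ends (crop)",np.round(onplane(c,np.array([[85,490],[172,490]])/5.6+[160,230-395/5.6]-.5,.132)*1000)[:,:2].tolist())
print("foot",np.round(onplane(c,np.array([[285,40],[663,345],[245,205]])/5.6+[220,175]-.5,.008)*1000)[:,:2].tolist())
for n,p,z in(("bottle",(321,259),.062),("cup",(363,261),.066),("box",(411,238),.032)):print(n,np.round(onplane(c,p,z)*1000)[0,:2])
print(g[238:262:3,172:206:3].min(axis=2)); print(R.from_rotvec(readout.read_state()["tcp_rot"]).as_matrix().round(3))
E
```

```text
head (array([581.3,  -0.9]), array([180.7,  40.8]), 69.03, array([580.5,  -2.4]), np.uint64(718))
hanger (array([598.7,  68.7]), array([1855.2, 1321. ]), 89.04, array([553.9,  44.4]), np.uint64(234952))
hanger (array([436.2, 322.5]), array([57.8, 87.5]), 2.21, array([436.6, 327.4]), np.uint64(454))
cover(crop corners) [[586.0, -105.0], [565.0, -163.0], [492.0, -135.0], [515.0, -78.0]]
gate hinge,tip [[564.0, 118.0], [576.0, 201.0]]
fin top ends (crop) [[439.0, 351.0], [438.0, 305.0]]
foot [[660.0, 75.0], [481.0, -141.0], [563.0, 98.0]]
bottle [405. -81.]
cup [ 399. -207.]
box [ 471. -365.]
[[ 51  42  48  49  38   8  39  72  83  52  40  46]
 [150 250 246 241 238 239 239 240 240  85 112  41]
 [139 227 222 226 232 236 222 230 235  81  25  38]
 [131 243 243 244 244 243 244 133 237  34  35  55]
 [130 241 194 219 218 233 249 244 239  57  35  55]
 [128 235 235 235 235 236 236 238 238 112  32  65]
 [124 248 240 233 246 227 195 157 139 161 173  50]
 [ 39  52  40  14   9  29  40  40  31  54  39  48]]
[[ 0.932  0.363 -0.001]
 [ 0.363 -0.932  0.002]
 [ 0.    -0.002 -1.   ]]
```

Emit:
{"method": "jog_arm", "body": {"deltas": [0.375, -0.26, 0, 0, 0, -60, 1, 0.375, -0.26, 0, 0, 0, -60, 1, 0.375, -0.26, 0, 0, 0, -60, 1, 0.375, -0.26, 0, 0, 0, -60, 1, 0.375, -0.26, 0, 0, 0, -60, 1, 0.375, -0.26, 0, 0, 0, -60, 1, 0.375, -0.26, 0, 0, 0, -60, 1, 0.375, -0.26, 0, 0, 0, -60, 1], "squeeze": 40}}

```text
time: 0.9
tool_pos: [0.4692, -0.2951, 0.2479]
tcp_rot: [-2.38, -2.05, 0.0]
wrist_force: [0.6, 0.6, -0.7]
width: 0.998
grip_force: 0.0
```

```bash
cat > d.py <<'E'
# usage: d.py x y z yaw_of_tool_y : tool-frame deltas from measured pose to target
import sys; from h import *
s=readout.read_state(); M=R.from_rotvec(s["tcp_rot"])
y=np.radians(float(sys.argv[4])); yy=np.array([np.cos(y),np.sin(y),0]); z=np.array([0,0,-1.]); T=R.from_matrix(np.c_[np.cross(yy,z),yy,z])
print("pos",s["tool_pos"].round(4),"F",s["wrist_force"].round(1),"t",round(s["time"],2),"w",round(s["width"],3),"grip",round(s["grip_force"],1))
for k in sys.argv[1:4] and [np.array(list(map(float,sys.argv[1:4])))]:
    print((M.inv().apply(k-s["tool_pos"])).round(4),(M.inv()*T).as_rotvec(degrees=True).round(2))
E
python3 d.py .438 .328 .2 2.2; python3 -c "
from workcell import bot;print(bot.tip_extent)"
```

```text
pos [ 0.4692 -0.2951  0.2479] F [ 0.6  0.6 -0.7] t 0.9 w 0.998 grip 0.0
[ 0.6116 -0.1232  0.0481] [-2.000e-02 -1.000e-02 -1.072e+01]
0.017
```

Emit:
{"method": "jog_arm", "body": {"deltas": [0.3, 0, 0, 0, 0, -5, 1, 0.3, 0, 0, 0, 0, -5, 1, 0.3, 0, 0, 0, 0, -5, 1, 0.3, 0, 0, 0, 0, -5, 1, 0.3, 0, 0, 0, 0, -5, 1, 0.3, 0, 0, 0, 0, -5, 1, 0.3, 0, 0, 0, 0, -5, 1, 0.3, 0, 0, 0, 0, -5, 1]}}

```text
time: 1.7
tool_pos: [0.5137, 0.0006, 0.2478]
tcp_rot: [-2.288, -2.152, 0.002]
wrist_force: [0.7, -0.0, -0.5]
width: 0.999
grip_force: 0.0
```

```bash
python3 d.py .438 .328 .2 2.2
```

```text
pos [0.5137 0.0006 0.2478] F [ 0.7 -0.  -0.5] t 1.7 w 0.999 grip 0.0
[ 0.3222 -0.0955  0.0478] [-0.05  0.03 -5.7 ]
```

Emit:
{"method": "jog_arm", "body": {"deltas": [0.322, -0.096, 0, 0, 0, -5.7, 1, 0.322, -0.096, 0, 0, 0, -5.7, 1, 0.322, -0.096, 0.048, 0, 0, -5.7, 1, 0.322, -0.096, 0.048, 0, 0, -5.7, 1, 0.322, -0.096, 0.048, 0, 0, -5.7, 1, 0.322, -0.096, 0.048, 0, 0, -5.7, 1, 0.322, -0.096, 0.048, 0, 0, -5.7, 1, 0.322, -0.096, 0.048, 0, 0, -5.7, 1]}}

```text
time: 2.5
tool_pos: [0.438, 0.3287, 0.1986]
tcp_rot: [-2.179, -2.261, 0.003]
wrist_force: [0.9, -1.8, -0.0]
width: 1.002
grip_force: 0.0
```

```bash
python3 d.py .438 .328 .112 2.2; python3 - <<'E'
from h import *
t=read_camera("top");s=read_camera("side");np.save("pics/side1.npy",s,allow_pickle=True);np.save("pics/top1.npy",t,allow_pickle=True)
o=np.zeros((590,800,3),np.uint8)
a=cv2.resize(s["color"][150:260,150:350],None,fx=4,fy=4,interpolation=cv2.INTER_CUBIC);o[:440]=a
b=cv2.resize(t["color"][225:272,145:245],None,fx=3,fy=3,interpolation=cv2.INTER_CUBIC);o[445:445+b.shape[0],:b.shape[1]]=b
cv2.imwrite("pics/z1.png",o)
E
```

```text
pos [0.438  0.3287 0.1986] F [ 0.9 -1.8 -0. ] t 2.5 w 1.002 grip 0.0
[-0.0007  0.0001  0.0866] [-0.14  0.01 -0.07]
```

View pics/z1.png

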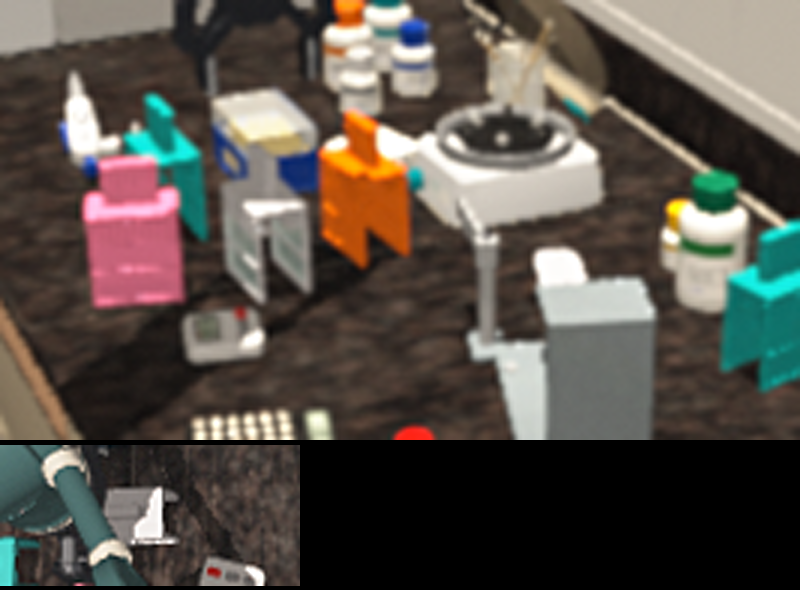

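```bash
python3 - <<'E'
from h import *
s=np.load("pics/side1.npy",allow_pickle=True).item()
for p in ([.438,.328,.1816],[.438,.303,.132],[.438,.353,.132],[.438,.288,.09],[.4125,.288,.09],[.4635,.288,.09],[.4125,.288,0],[.4635,.288,0]): q=proj(s,p)[0]; print(p,((q-[150,150]+.5)*4).round(0))
def tri(a,b):pass
E
```

```text
[0.438, 0.328, 0.1816] [261.  97.]
[0.438, 0.303, 0.132] [274. 159.]
[0.438, 0.353, 0.132] [255. 139.]
[0.438, 0.288, 0.09] [282. 207.]
[0.4125, 0.288, 0.09] [255. 213.]
[0.4635, 0.288, 0.09] [308. 202.]
[0.4125, 0.288, 0] [260. 302.]
[0.4635, 0.288, 0] [313. 291.]
```

The projected hanger corners match the picture: predicted (260,302) and (313,291), seen at (262,302) and (308,292). I'll go down and grip.

Emit:
{"method": "jog_arm", "body": {"deltas": [0, 0, 0.05, 0, 0, 0, 1, 0, 0, 0.0866, 0, 0, 0, 1, 0, 0, 0.0866, 0, 0, 0, 1, 0, 0, 0.0866, 0, 0, 0, -1, 0, 0, 0.0866, 0, 0, 0, -1, 0, 0, 0.0866, 0, 0, 0, -1, 0, 0, 0.0866, 0, 0, 0, -1, 0, 0, 0.0866, 0, 0, 0, -1]}}

```text
time: 3.4
tool_pos: [0.4396, 0.3274, 0.115]
tcp_rot: [2.182, 2.26, 0.003]
wrist_force: [0.4, 0.0, 1.0]
width: 0.146
grip_force: 4.0
```

Emit:
{"method": "jog_arm", "body": {"deltas": [0, 0, 0, 0, 0, 0, -1, 0, 0, 0, 0, 0, 0, -1, 0, 0, 0, 0, 0, 0, -1]}}

```text
time: 3.7
tool_pos: [0.4394, 0.3274, 0.1148]
tcp_rot: [2.182, 2.26, 0.002]
wrist_force: [-1.3, -0.6, 6.0]
width: 0.134
grip_force: 44.3
```

Emit:
{"method": "jog_arm", "body": {"deltas": [0, 0, -0.03, 0, 0, 0, -1, 0, 0, -0.08, 0, 0, 0, -1, 0, 0, -0.13, 0, 0, 0, -1, 0, 0, -0.13, 0, 0, 0, -1, 0, 0, -0.13, 0, 0, 0, -1], "squeeze": 60}}

```text
time: 4.2
tool_pos: [0.4396, 0.3275, 0.2451]
tcp_rot: [2.182, 2.26, 0.005]
wrist_force: [-0.6, -0.4, -2.6]
width: 0.129
grip_force: 58.9
```

```bash
python3 d.py .637 .144 .245 -21; python3 d.py .655 .185 .245 -21
```

```text
pos [0.4396 0.3275 0.2451] F [-0.6 -0.4 -2.6] t 4.2 w 0.129 grip 58.9
[-0.1903  0.1908  0.0003] [ 0.13 -0.12 23.02]
pos [0.4396 0.3275 0.2451] F [-0.6 -0.4 -2.6] t 4.2 w 0.129 grip 58.9
[-0.15    0.2103  0.0004] [ 0.13 -0.12 23.02]
```

Emit:
{"method": "jog_arm", "body": {"deltas": [-0.15, 0.21, 0, 0.1, -0.1, 23, -1, -0.15, 0.21, 0, 0.1, -0.1, 23, -1, -0.15, 0.21, 0, 0.1, -0.1, 23, -1, -0.15, 0.21, 0, 0.1, -0.1, 23, -1, -0.15, 0.21, 0, 0.1, -0.1, 23, -1, -0.15, 0.21, 0, 0.1, -0.1, 23, -1, -0.15, 0.21, 0, 0.1, -0.1, 23, -1, -0.15, 0.21, 0, 0.1, -0.1, 23, -1]}}

```text
time: 5.0
tool_pos: [0.6523, 0.1846, 0.2409]
tcp_rot: [-2.587, -1.778, 0.011]
wrist_force: [-0.3, 0.3, -1.8]
width: 0.131
grip_force: 59.5
```

```bash
python3 d.py .653 .186 .138 -21; python3 - <<'E'
from h import *
t=read_camera("top");s=read_camera("side");np.save("pics/side2.npy",s,allow_pickle=True);np.save("pics/top2.npy",t,allow_pickle=True)
o=np.zeros((600,800,3),np.uint8)
a=cv2.resize(s["color"][120:220,240:360],None,fx=4,fy=4,interpolation=cv2.INTER_CUBIC);o[:400,:480]=a
b=cv2.resize(t["color"][140:245,195:360],None,fx=4,fy=4,interpolation=cv2.INTER_CUBIC);
o=np.zeros((600,800,3),np.uint8);o[:420,:660]=b; o2=np.zeros_like(o);o2[:400,:480]=a
cv2.imwrite("pics/z2.png",o);cv2.imwrite("pics/z3.png",o2)
E
```

```text
pos [0.6523 0.1846 0.2409] F [-0.3  0.3 -1.8] t 5.0 w 0.131 grip 59.5
[0.002  0.0008 0.1029] [-0.34  0.25  0.  ]
```

View pics/z2.png

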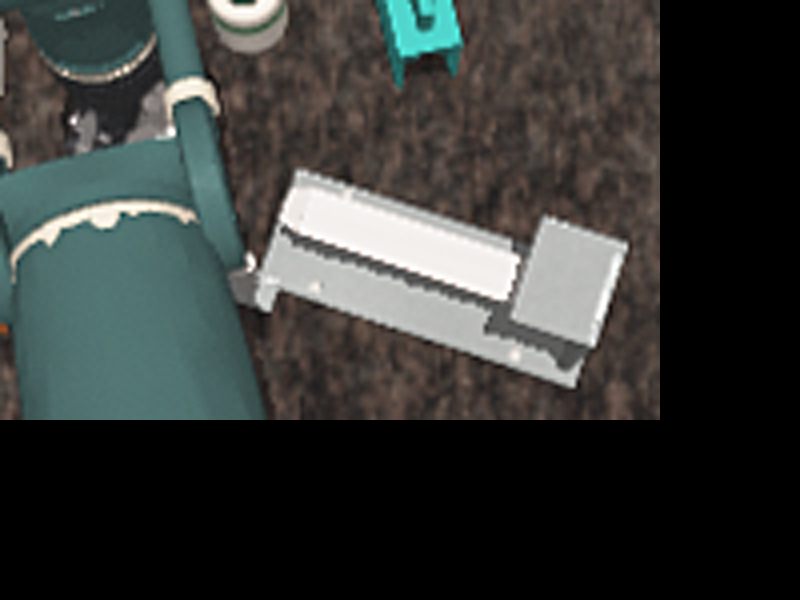

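View pics/z3.png

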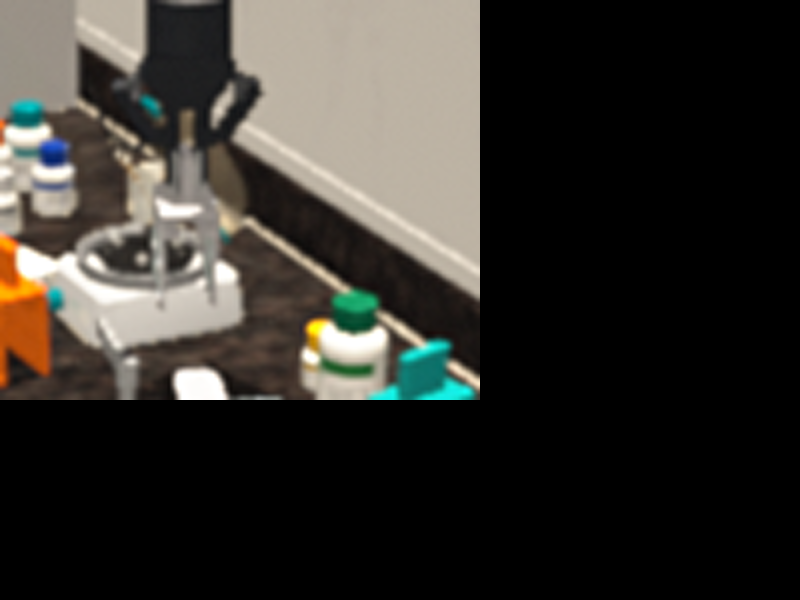

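```bash
python3 - <<'E'
from h import *
s=np.load("pics/side2.npy",allow_pickle=True).item();t=np.load("pics/top2.npy",allow_pickle=True).item()
o=np.array([.5709,-.0287]);ex=np.array([.934,-.358]);ey=np.array([.358,.934])
def W(x,y,z): return np.r_[o+ex*x+ey*y,z]
for n,p in dict(tipL=(-.012,.12,.104),tipR=(.012,.12,.104),shL=(-.018,.104,.104),shR=(.018,.104,.104),hinge=(-.055,.135,.109)).items(): print(n,((proj(s,W(*p))[0]-[240,120]+.5)*4).round(), ((proj(t,W(*p))[0]-[195,140]+.5)*4).round())
h=np.array([.6523,.1846]); a=lambda x,y,z:np.r_[h+ex*x+ey*y,z+.2409-.1148]
for n,p in dict(plL=(-.0255,-.04,.09),plR=(.0255,-.04,.09),botL=(-.0255,-.04,0),botR=(.0255,-.04,0)).items(): print(n,((proj(s,a(*p))[0]-[240,120]+.5)*4).round())
# head edges from top: per-column edges of white mask, fit lines
g=t["color"].min(axis=2); E=[[],[]]
for c in range(275,318,2):
    r=np.nonzero(g[180:220,c]>205)[0]+180
    if len(r)>5: E[0].append((c,r.min()-.5));E[1].append((c,r.max()+.5))
for e in E:
    P=onplane(t,np.array(e),.104)[:,:2]; d=P-o; X=d@ex;Y=d@ey; k=np.polyfit(Y,X,1); print("edge slope deg",np.degrees(k[0]).round(2),"x at y=0 mm, y=.1",(k[1]*1000).round(1),((k[1]+.1*k[0])*1e3).round(1))
E
```

```text
tipL [187. 366.] [283. 214.]
tipR [215. 365.] [294. 185.]
shL [182. 375.] [300. 228.]
shR [224. 373.] [317. 185.]
hinge [135. 355.] [244. 258.]
plL [163. 214.]
plR [223. 212.]
botL [163. 310.]
botR [221. 308.]
edge slope deg -0.44 x at y=0 mm, y=.1 19.2 18.4
edge slope deg -1.91 x at y=0 mm, y=.1 -18.6 -21.9
```

```bash
python3 d.py .639 .149 .138 -21
```

```text
pos [0.6523 0.1854 0.2424] F [-0.6 -0.7 -1.9] t 5.1 w 0.131 grip 59.5
[-0.0384  0.0009  0.1045] [-0.22  0.18  0.08]
```

Emit:
{"method": "jog_arm", "body": {"deltas": [-0.038, 0.001, 0, -0.2, 0.2, 0, -1, -0.038, 0.001, 0.05, -0.2, 0.2, 0, -1, -0.038, 0.001, 0.09, -0.2, 0.2, 0, -1, -0.038, 0.001, 0.104, -0.2, 0.2, 0, -1, -0.038, 0.001, 0.104, -0.2, 0.2, 0, -1, -0.038, 0.001, 0.104, -0.2, 0.2, 0, -1]}}

```text
time: 5.7
tool_pos: [0.6419, 0.1494, 0.1414]
tcp_rot: [2.587, 1.78, 0.007]
wrist_force: [0.5, 0.6, -1.1]
width: 0.132
grip_force: 59.4
```

```bash
python3 d.py .639 .149 .138 -21; python3 - <<'E'
from h import *
s=read_camera("side");np.save("pics/side3.npy",s,allow_pickle=True)
a=cv2.resize(s["color"][150:220,255:325],None,fx=8,fy=8,interpolation=cv2.INTER_CUBIC)
cv2.imwrite("pics/z4.png",a)
E
```

```text
pos [0.6419 0.1494 0.1414] F [ 0.5  0.6 -1.1] t 5.7 w 0.132 grip 59.4
[-0.0014 -0.0026  0.0034] [ 0.22 -0.15  0.07]
```

View pics/z4.png

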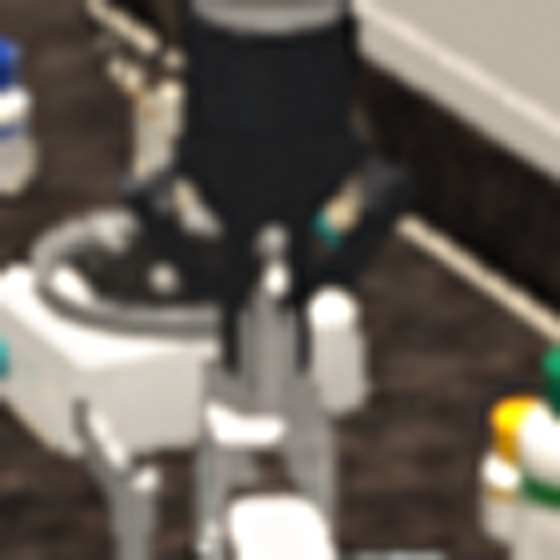

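Emit:
{"method": "jog_arm", "body": {"deltas": [0, 0, 0.003, 0, 0, 0, -1, 0, 0, 0.003, 0, 0, 0, -1, -0.01, 0, 0.003, 0, 0, 0, -1, -0.02, 0, 0.003, 0, 0, 0, -1, -0.03, 0, 0.003, 0, 0, 0, -1, -0.03, 0, 0.003, 0, 0, 0, -1, -0.03, 0, 0.003, 0, 0, 0, -1]}}

```text
time: 6.45
tool_pos: [0.6304, 0.1197, 0.1367]
tcp_rot: [2.589, 1.777, 0.004]
wrist_force: [1.0, -0.5, -1.3]
width: 0.133
grip_force: 59.5
```

```bash
python3 d.py .6139 .0834 .138 -21
```

```text
pos [0.6304 0.1197 0.1367] F [ 1.  -0.5 -1.3] t 6.45 w 0.133 grip 59.5
[-0.0398 -0.0023 -0.0013] [ 0.12 -0.09 -0.07]
```

Emit:
{"method": "jog_arm", "body": {"deltas": [-0.004, 0, -0.0015, 0, 0, 0, -1, -0.008, 0, -0.0015, 0, 0, 0, -1, -0.012, 0, -0.0015, 0, 0, 0, -1, -0.016, 0, -0.0015, 0, 0, 0, -1, -0.02, 0, -0.0015, 0, 0, 0, -1, -0.02, 0, -0.0015, 0, 0, 0, -1]}}

```text
time: 7.05
tool_pos: [0.6209, 0.1035, 0.1373]
tcp_rot: [-2.586, -1.775, -0.0]
wrist_force: [-5.2, 6.4, -0.2]
width: 0.13
grip_force: 59.7
```

```bash
python3 d.py .6139 .0834 .138 -21
```

```text
pos [0.6209 0.1035 0.1373] F [-5.2  6.4 -0.2] t 7.05 w 0.13 grip 59.7
[-0.0212  0.0007 -0.0007] [-0.23 -0.16 -0.08]
```

Emit:
{"method": "jog_arm", "body": {"deltas": [0, -0.002, 0, 0, 0, 0, -1, 0, -0.004, 0, 0, 0, 0, -1, 0, -0.004, 0, 0, 0, 0, -1, 0, -0.004, 0, 0, 0, 0, -1]}}

```text
time: 7.45
tool_pos: [0.6195, 0.1028, 0.1381]
tcp_rot: [2.588, 1.779, 0.003]
wrist_force: [-1.8, 1.5, -1.7]
width: 0.131
grip_force: 59.6
```

```bash
python3 d.py .6139 .0834 .138 -21
```

```text
pos [0.6195 0.1028 0.1381] F [-1.8  1.5 -1.7] t 7.45 w 0.131 grip 59.6
[-0.0201  0.0018  0.0001] [ 0.12 -0.05  0.01]
```

Emit:
{"method": "jog_arm", "body": {"deltas": [-0.005, -0.001, 0, 0, 0, 0, -1, -0.01, -0.001, 0, 0, 0, 0, -1, -0.015, -0.001, 0, 0, 0, 0, -1, -0.02, -0.001, 0, 0, 0, 0, -1, -0.025, -0.001, 0, 0, 0, 0, -1, -0.03, -0.001, 0, 0, 0, 0, -1, -0.03, -0.001, 0, 0, 0, 0, -1]}}

```text
time: 8.15
tool_pos: [0.6076, 0.0748, 0.1381]
tcp_rot: [2.589, 1.778, 0.003]
wrist_force: [0.5, -0.1, -2.2]
width: 0.131
grip_force: 59.7
```

```bash
python3 d.py .6031 .0554 .138 -21
```

```text
pos [0.6076 0.0748 0.1381] F [ 0.5 -0.1 -2.2] t 8.15 w 0.131 grip 59.7
[-0.0197  0.0027  0.0001] [ 0.12 -0.07 -0.04]
```

Emit:
{"method": "jog_arm", "body": {"deltas": [-0.01, 0, 0, 0, 0, 0, -1, -0.02, 0, 0, 0, 0, 0, -1, -0.03, 0, 0, 0, 0, 0, -1, -0.04, 0, 0, 0, 0, 0, -1, -0.05, 0, 0, 0, 0, 0, -1, -0.06, 0, 0, 0, 0, 0, -1, -0.07, 0, 0, 0, 0, 0, -1, -0.07, 0, 0, 0, 0, 0, -1]}}

```text
time: 8.95
tool_pos: [0.5823, 0.0088, 0.138]
tcp_rot: [2.589, 1.777, 0.003]
wrist_force: [-0.3, -0.7, -3.1]
width: 0.133
grip_force: 59.7
```

```bash
python3 d.py .5709 -.0287 .138 -21
```

```text
pos [0.5823 0.0088 0.138 ] F [-0.3 -0.7 -3.1] t 8.95 w 0.133 grip 59.7
[-0.0391  0.0029 -0.    ] [ 0.11 -0.06 -0.07]
```

Emit:
{"method": "jog_arm", "body": {"deltas": [-0.01, 0, 0, 0, 0, 0, -1, -0.02, 0, 0, 0, 0, 0, -1, -0.03, 0, 0, 0, 0, 0, -1, -0.04, 0, 0, 0, 0, 0, -1, -0.05, 0, 0, 0, 0, 0, -1, -0.06, 0, 0, 0, 0, 0, -1, -0.07, 0, 0, 0, 0, 0, -1, -0.075, 0, 0.001, 0, 0, 0, -1]}}

```text
time: 9.75
tool_pos: [0.5569, -0.0609, 0.1377]
tcp_rot: [2.587, 1.777, 0.007]
wrist_force: [4.1, 0.6, -1.4]
width: 0.134
grip_force: 59.8
```

Emit:
{"method": "jog_arm", "body": {"deltas": [0, 0, 0, 0, 0, 0, -1, 0, 0, 0, 0, 0, 0, -0.4, 0, 0, 0, 0, 0, 0, -0.4, 0, 0, 0, 0, 0, 0, -0.4]}}

```text
time: 10.15
tool_pos: [0.5551, -0.0595, 0.1365]
tcp_rot: [-2.588, -1.779, -0.002]
wrist_force: [0.1, -0.1, 0.6]
width: 0.301
grip_force: 0.0
```

```bash
python3 d.py .5709 -.0287 .138 -21
```

```text
pos [ 0.5551 -0.0595  0.1365] F [ 0.1 -0.1  0.6] t 10.15 w 0.301 grip 0.0
[ 0.0344  0.0037 -0.0015] [ 0.01 -0.07  0.01]
```

Emit:
{"method": "jog_arm", "body": {"deltas": [0, 0, -0.045, 0, 0, 0, -0.4, 0, 0, -0.055, 0, 0, 0, -0.4, 0, 0, -0.055, 0, 0, 0, -0.4, 0.05, 0, -0.055, 0, 0, 0, -1, 0.055, 0, -0.055, 0, 0, 0, -1, 0.055, 0, -0.055, 0, 0, 0, -1, 0.055, 0, -0.03, 0, 0, 0, -1, 0.055, 0, 0, 0, 0, 0, -1]}}

```text
time: 10.95
tool_pos: [0.5763, -0.0092, 0.1372]
tcp_rot: [2.586, 1.778, 0.006]
wrist_force: [-0.9, 0.8, -0.7]
width: 0.0
grip_force: 0.0
```

```bash
python3 d.py .5551 -.0595 .1365 -21;python3 - <<'E'
from h import *
t=read_camera("top")
o=cv2.resize(t["color"][165:245,215:360],None,fx=5.4,fy=5.4,interpolation=cv2.INTER_CUBIC)
cv2.imwrite("pics/z5.png",o)
E
```

```text
pos [ 0.5763 -0.0092  0.1372] F [-0.9  0.8 -0.7] t 10.95 w 0.0 grip 0.0
[-0.0545 -0.0018  0.0006] [ 0.26 -0.09  0.02]
```

View pics/z5.png

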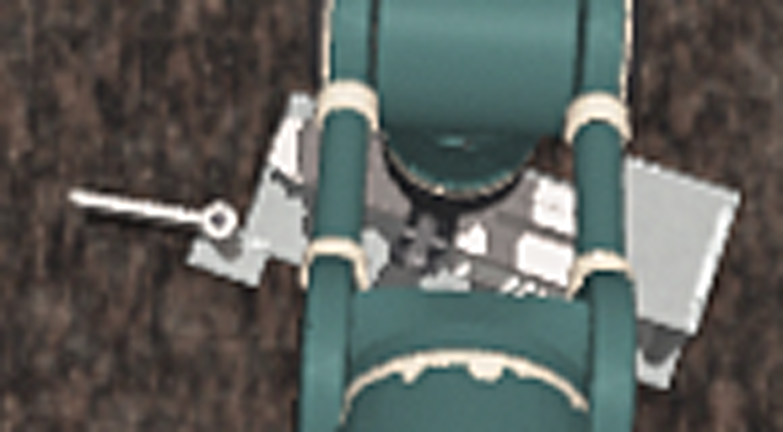

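Emit:
{"method": "jog_arm", "body": {"deltas": [-0.01, 0, 0, 0, 0, 0, -1, -0.02, 0, 0, 0, 0, 0, -1, -0.027, 0, 0, 0, 0, 0, -1, -0.034, 0, 0, 0, 0, 0, -1, -0.041, 0, 0, 0, 0, 0, -1, -0.048, 0, 0, 0, 0, 0, -1, -0.054, 0, 0, 0, 0, 0, -1, -0.054, 0, 0, 0, 0, 0, -1]}}

```text
time: 11.8
tool_pos: [0.5559, -0.0598, 0.137]
tcp_rot: [2.589, 1.778, 0.003]
wrist_force: [-0.1, -0.3, -0.3]
width: 0.002
grip_force: 0.0
```

Emit:
{"method": "jog_arm", "body": {"deltas": [-0.002, 0, 0, 0, 0, 0, -1, -0.004, 0, 0, 0, 0, 0, -1, -0.006, 0, 0, 0, 0, 0, -1, -0.006, 0, 0, 0, 0, 0, -1]}}

```text
time: 12.2
tool_pos: [0.554, -0.0647, 0.1368]
tcp_rot: [2.588, 1.779, 0.003]
wrist_force: [0.4, 0.7, 0.5]
width: -0.001
grip_force: 0.1
```

Emit:
{"method": "jog_arm", "body": {"deltas": [-0.002, 0, 0, 0, 0, 0, -1, -0.004, 0, 0, 0, 0, 0, -1, -0.006, 0, 0, 0, 0, 0, -1, -0.006, 0, 0, 0, 0, 0, -1]}}

```text
time: 12.6
tool_pos: [0.5525, -0.0679, 0.1375]
tcp_rot: [-2.588, -1.777, -0.009]
wrist_force: [1.5, 9.8, 2.8]
width: -0.006
grip_force: 4.6
```

Emit:
{"method": "jog_arm", "body": {"deltas": [-0.001, 0, 0, 0, 0, 0, -1, -0.002, 0, 0, 0, 0, 0, -1, -0.003, 0, 0, 0, 0, 0, -1, -0.003, 0, 0, 0, 0, 0, -1]}}

```text
time: 13.0
tool_pos: [0.5523, -0.0683, 0.1381]
tcp_rot: [-2.587, -1.775, -0.015]
wrist_force: [2.2, 17.6, 4.5]
width: -0.002
grip_force: 8.7
```

Emit:
{"method": "jog_arm", "body": {"deltas": [0.03, 0, 0, 0, 0, 0, -1, 0.06, 0, -0.04, 0, 0, 0, -1, 0.1, -0.03, -0.07, 0, 0, 0, -1, 0.14, -0.055, -0.07, 0, 0, 0, -1, 0.18, -0.08, -0.07, 0, 0, 0, -1, 0.22, -0.1, -0.07, 0, 0, 0, -1, 0.238, -0.105, -0.07, 0, 0, 0, -1, 0.238, -0.105, -0.07, 0, 0, 0, -1]}}

```text
time: 13.8
tool_pos: [0.5377, 0.1892, 0.207]
tcp_rot: [2.585, 1.784, 0.004]
wrist_force: [0.1, -0.3, -0.2]
width: 0.002
grip_force: 0.0
```

```bash
python3 d.py .5431 .1866 .105 -21; python3 - <<'E'
from m import *
t=read_camera("top");g=t["color"]
o=cv2.resize(g[165:245,215:360],None,fx=5.4,fy=5.4,interpolation=cv2.INTER_CUBIC)
cv2.imwrite("pics/z6.png",o)
E
```

```text
pos [0.5377 0.1892 0.207 ] F [ 0.1 -0.3 -0.2] t 13.8 w 0.002 grip 0.0
[-0.0007  0.0058  0.102 ] [ 0.13 -0.1   0.23]
```

View pics/z6.png

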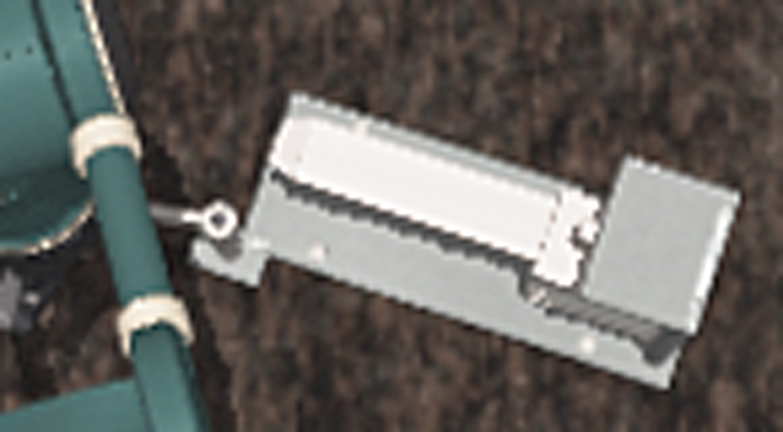

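Emit:
{"method": "jog_arm", "body": {"deltas": [0, 0, 0.04, 0, 0, 0, -1, 0, 0, 0.08, 0, 0, 0, -1, 0, 0, 0.102, 0, 0, 0, -1, 0, 0, 0.102, 0, 0, 0, -1]}}

```text
time: 14.25
tool_pos: [0.5348, 0.1841, 0.1005]
tcp_rot: [-2.589, -1.777, 0.01]
wrist_force: [-0.7, -0.4, 0.2]
width: -0.002
grip_force: 0.0
```

Emit:
{"method": "jog_arm", "body": {"deltas": [0.003, 0.012, 0, 0, 0, 0, -1, 0.006, 0.024, 0, 0, 0, 0, -1, 0.009, 0.036, 0, 0, 0, 0, -1, 0.009, 0.048, 0, 0, 0, 0, -1, 0.009, 0.06, 0, 0, 0, 0, -1, 0.009, 0.071, 0, 0, 0, 0, -1, 0.006, 0.079, 0, 0, 0, 0, -1, 0.003, 0.087, 0, 0, 0, 0, -1]}}

```text
time: 15.05
tool_pos: [0.6211, 0.158, 0.1051]
tcp_rot: [2.588, 1.779, 0.003]
wrist_force: [-0.4, 0.7, -0.4]
width: 0.002
grip_force: 0.3
```

Emit:
{"method": "jog_arm", "body": {"deltas": [-0.005, 0.007, 0, 0, 0, 0, -1, -0.011, 0.014, 0, 0, 0, 0, -1, -0.018, 0.02, 0, 0, 0, 0, -1, -0.025, 0.025, 0, 0, 0, 0, -1, -0.031, 0.028, 0, 0, 0, 0, -1, -0.037, 0.03, 0, 0, 0, 0, -1, -0.041, 0.032, 0, 0, 0, 0, -1, -0.041, 0.032, 0, 0, 0, 0, -1]}}

```text
time: 15.85
tool_pos: [0.6357, 0.1082, 0.1052]
tcp_rot: [2.589, 1.778, 0.004]
wrist_force: [0.3, -0.3, -0.9]
width: -0.004
grip_force: 0.0
```

```bash
python3 d.py .634 .110 .105 -21
```

```text
pos [0.6357 0.1082 0.1052] F [ 0.3 -0.3 -0.9] t 15.85 w -0.004 grip 0.0
[ 0.001  -0.0022  0.0002] [ 0.12 -0.08 -0.03]
```

Next I'll press on until it meets the stop.

Emit:
{"method": "jog_arm", "body": {"deltas": [-0.002, 0, 0, 0, 0, 0, -1, -0.004, 0, 0, 0, 0, 0, -1, -0.004, 0, 0, 0, 0, 0, -1]}}

```text
time: 16.15
tool_pos: [0.6354, 0.1074, 0.1055]
tcp_rot: [-2.589, -1.779, -0.011]
wrist_force: [3.6, 8.3, -1.7]
width: 0.002
grip_force: 4.0
```

Emit:
{"method": "jog_arm", "body": {"deltas": [-0.002, 0, 0, 0, 0, 0, -1, -0.004, 0, 0, 0, 0, 0, -1, -0.004, 0, 0, 0, 0, 0, -1]}}

```text
time: 16.45
tool_pos: [0.6352, 0.1069, 0.1057]
tcp_rot: [-2.587, -1.777, -0.02]
wrist_force: [6.0, 17.3, -6.1]
width: -0.002
grip_force: 9.1
```

Emit:
{"method": "jog_arm", "body": {"deltas": [0.006, 0, 0, 0, 0, 0, -1, 0.02, 0, 0, 0, 0, 0, -1, 0.05, 0, 0, 0, 0, 0, -1, 0.05, 0, -0.05, 0, 0, 0, -1, 0.06, 0, -0.1, 0, 0, 0, -1, 0.1, -0.03, -0.13, 0, 0, 0, -1, 0.14, -0.06, -0.13, 0, 0, 0, -1, 0.16, -0.08, -0.13, 0, 0, 0, -1]}}

```text
time: 17.25
tool_pos: [0.616, 0.2822, 0.2383]
tcp_rot: [2.588, 1.779, 0.011]
wrist_force: [-1.0, 0.5, -0.8]
width: -0.001
grip_force: 0.0
```

Emit:
{"method": "jog_arm", "body": {"deltas": [0.02, -0.03, 0, 0, 0, 0, -1, 0.04, -0.06, 0, 0, 0, 0, -1, 0.04, -0.06, 0, 0, 0, 0, -1, 0.04, -0.06, 0, 0, 0, 0, -1]}}

```text
time: 17.65
tool_pos: [0.5731, 0.3389, 0.2353]
tcp_rot: [2.586, 1.781, 0.004]
wrist_force: [0.4, -0.3, 0.6]
width: -0.001
grip_force: 0.0
```

```bash
python3 - <<'E'
from h import *
t=read_camera("top");s=read_camera("side")
o=np.zeros((600,800,3),np.uint8)
o[:400,:725]=cv2.resize(t["color"][165:245,215:360],None,fx=5,fy=5,interpolation=cv2.INTER_CUBIC)
b=cv2.resize(s["color"][190:256,250:325],None,fx=3,fy=3,interpolation=cv2.INTER_CUBIC);o[400:400+b.shape[0],:b.shape[1]]=b
cv2.imwrite("pics/z7.png",o)
P=onplane(t,np.array([[0,0]]),.1)
E
```

```text
(no output)
```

View pics/z7.png

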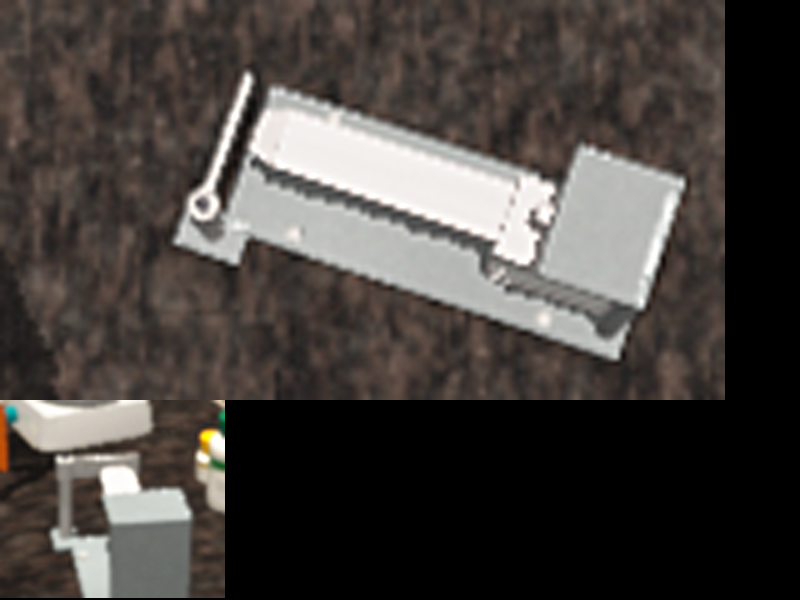

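The gate lies across the open end, from the hinge at (204,205) to the tip at (247,75). The hanger's outer end shows beside the cover at about (525,215), which is where it should be when it touches the end wall.

```bash
python3 -c "
from workcell import finish_job;print(finish_job())"
```

```text
the job is handed in; nothing more can be done
None
```

The hanger is on the rail against the end wall, the gate is shut, the slide box, bottle and cup were not touched, and the job is handed in; no verdict came back, so this rests on the last pictures and the contact forces.

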